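# Hold the bead tray level against the bench camera's stop

### The job

Pick up the wooden tray by its upright handle, carry it level so that the loose red stone ball stays in its pocket, and bring it to the bench camera so that the brass plate on its nose squarely meets the orange tip of the sprung stop under the lens. The stop is set out to a different length each time, so feel for it gently, press it in about half way, and finish there holding the tray level and still in the air: do not put it down or let go. Leave the yellow bin, the jar, the screwdriver and the camera stand where they are.

Things in the scene. Friction and masses are not known exactly. Their poses are not given: they have to be found in the camera images.
- tray_grip (a point): Grip point of the loose dark wooden tray, 150 (x) by 80 mm (y), 0.2 to 0.4 kg, balanced under its handle: in the middle of the upright light-brown handle, 55 mm above the tray's underside. The handle is a slab 14 mm thick (tray x), 44 mm wide (y), from the deck (7 mm up) to 71 mm up. +x points to the nose, z up. A brass bar, top 21 mm up, crosses the rear end 61 to 71 mm behind the handle.
- nose (a point): Centre of the outer face of the brass plate on the tray's nose, 44 mm wide and 32 mm high: 83 mm ahead (+x) of the handle's centre and 20 mm above the tray's underside (35 mm below the grip point). Axes as the tray's.
- pocket (a point): Where the ball's centre rests when in its pocket: 42 mm ahead (+x) of the handle's centre, 17 mm above the tray's underside. The pocket is a flat-floored round recess, 28 mm wide and only 3 mm deep; the ball rolls up to 6 mm off centre in it and climbs out if the tray is tipped beyond about 35 degrees or jerked hard.
- ball_center (a point): Centre of the loose red stone ball, 26 mm in diameter, about 28 g; it starts in the tray's pocket and its top is 30 mm above the tray's underside.
- stand: Fixed camera stand, origin on the bench, z up; stop and lens face its -x. Base x -40 to 70 mm, 100 wide, 14 high. Stop axis along x, at y = 0, 135 mm up. The orange tip (20 mm across) unpressed has its face at x = -75 to -105 mm, set anew each time. Lens reaches x = -40 mm, top 215 mm up. To fit: tray x along stand x, nose centre on the stop axis.
- stop (a joint): How far the sprung stop is pressed in, m: 0 free, 0.018 at its end. It begins to give at about 2 N and takes about 0.3 N more per mm (4.7 N half way, 7.4 N at the end).
- bin: Yellow plastic bin, 100 x 120 x 70 mm, bystander; origin under its centre.
- jar: Amber glass jar with black cap, 52 mm across, 65 mm high, bystander; origin under its centre.
- driver: Screwdriver lying on the bench, 150 mm long, bystander; origin under its middle.
Mind the look-alikes: they are no part of the job. What is shaped like the part that bears tray_grip but purple or white is not meant.

How it is judged (in metres and radians):
On the way:
1. the tray is lifted clear of the bench with the ball in its pocket (height (world z) of tray_grip above 0.105 m and distance between ball_center and pocket below 0.01 m), for 0.2 s.
At the end, for the whole second after the job is handed in: Gripper still holds the tray in the air, level within 6 degrees, still, ball within 10 mm of its pocket's centre; nose plate's centre within 11 mm in height and 14 mm sideways of the stop's axis, square within 8 degrees, stop pressed in 4 to 14.5 mm of its 18 mm (angle between tray_grip's own z axis and vertical below 0.1 rad and distance between ball_center and pocket below 0.01 m and height (world z) of tray_grip above 0.15 m and z of nose in the frame of stand between 0.124 and 0.146 m and y of nose in the frame of stand between -0.014 and 0.014 m and angle between the x axis of nose and the x axis of stand, either way round below 0.14 rad and x of tray_grip in the frame of stand below -0.12 m and value of joint stop between 0.004 and 0.0145 m and contact force between tray and the fingers above 1 N and contact force between tray and stop above 1 N and linear speed of tray below 0.02 m/s and linear speed of ball below 0.05 m/s); the arm keeps its last pose, push and grip.
It fails at once if the ball leaves its pocket (distance between ball_center and pocket above 0.016 m).
It fails at once if the tray is tipped beyond 25 degrees (angle between tray_grip's own z axis and vertical above 0.44 rad).
It fails at once if the stop is rammed (over 20 N) (contact force between tray and stop above 20 N).
It fails at once if the stand or its stop is hit hard (over 25 N) (contact force between anything else and stand above 25 N).
It fails at once if a bystander is disturbed (distance of any of bin, jar, driver from where it was at the start of the episode above 0.02 m).
It also fails if it takes over 56 s, if anything falls off the work surface, if the arm or the gripper's body presses on something with over 40 N, if the wrist force passes 120 N, or if a joint passes its speed limit or range.

### The arm

A 7-joint arm with a two-finger parallel gripper is mounted at the origin on the work surface. World frame = base frame: x ahead of the robot, y to its left, z up, the work surface at z = 0. Lengths are in m, angles in degrees, forces in N, time in s.
With the tool pointing down it reaches from about 0.425 to 0.875 m from the base axis. Payload 4.7 kg.
Tool frame: the origin (TCP) lies midway between the tips of the shut fingers; the grasp point (between the pads) lies env.grip_point_offset behind it (env.grip_point_offset is the distance from the TCP to the grasp point, in m); z points along the fingers, y is the line along which they close (so a half turn about z gives the same grasp; the last joint's range is limited). The gripper opens to 87 mm and grips with 3 to 60 N. Pads are 19 mm wide; open, the fingers measure 117 mm over their backs; the gripper's body (75 mm by 190 mm) begins 51 mm behind the grasp point.
Start: joints at [-65.942, 18.392, -4.016, 83.108, 1.295, 78.541, -3.26], TCP at [0.257, 0.597, 0.223] pointing down, gripper open.
Joint ranges: [-163.93, 163.93], [-17.29, 119.83], [-79.2, 71.16], [3.27, 140.29], [-89.18, 269.18], [5.43, 117.66], [-154.24, 154.24]. Speed limits (degrees/s): [147.25, 147.25, 180, 180, 180, 180, 180].

### API

Orientations are given as [roll, pitch, yaw] about the fixed x, y, z axes, in that order (R = Rz(yaw) Ry(pitch) Rx(roll)).
In Python, from cell import env gives the robot as it stands.
- The arm moves only by the shell command python3 -m creep 'ROWS' [FORCE]. ROWS is a JSON object of lists of equal length, an entry for each row: "translation": the shift along the tool's x, y, z in units of 0.08 m (1.0 is 0.08 m), a list of three; "turn": the turn, a rotation vector about the tool's x, y, z in units of 180 degrees (1.0 is 180 degrees), a list of three; "grip": the opening, from 0 (shut) to 1 (fully open). In form: {"translation": [[x, y, z], ...], "turn": [[ax, ay, az], ...], "grip": [grip, ...]}. A call has 1 to 5 rows; each row shifts and turns the commanded pose from where the row before left it, along the tool's axes as they then stand; what a row does not reach is not made up. A row lasts 1/8 s, in which the tool goes at most 62.5 mm and 10.7 degrees, less where a joint would pass 70% of its speed; a pose out of reach is approached as far as the arm can. A call with a number of a shift or a turn outside -1 to 1 is refused whole. A call with a gripper value outside its range is refused whole. The fingers move at their own pace and stop on an object; FORCE is the grip in N (left out, the last holds). Time passes only in rows, so rows that do not move let the fingers close. It gives the time, the measured TCP pose, the force, the opening and the grip force at its end, in the units of the state.
- env.get_obs(): the state, without advancing time (a new reading comes with each control period).
- env.read_camera(name): name is "scene" or "top" or "wrist"; returns a dict with "frame" (400x640x3 uint8, red, green, blue), "z_map" (400x640 float32, m along the optical axis (not along the pixel's ray), 0 where there is no reading), "K" (3x3 intrinsics, pixels), "rvec" (rotation vector, rad) and "tvec" (3), from world to camera coordinates, as OpenCV has them. Camera axes: x right, y down, z forward; pixel columns grow to the right and rows downward; lengths in m; the calibration is good to about 2 mm. A picture is of the moment at which its call begins.
- env.sign_off(): hands the job in; it is judged then, once.
The state is a dict: "time_s": time; "qpos": joint angles; "joint_velocities": joint speeds; "effort": joint torques, N m; "tool_pos": TCP position; "tool_rot": TCP orientation; "force": force on the tool from outside, world axes, zero at the start; "wrist_torque": the same for the moment, N m; "grip_width": finger opening in m; "grasp_force": force on a finger pad.
Only numpy, scipy, OpenCV 4.12 (cv2) and the standard library are available. Lean on these libraries where they do the work, as an engineer would, in place of code of your own. Each camera call takes 0.05 s, during which the arm holds its last target. There are 200 camera calls.

## Working session

There is one attempt and no reset: what is moved stays moved. The work goes in short steps, Python scripts to look and compute and a shell command to move; the robot and the scene stay as the last step left them, time stands still between calls to the robot, and variables do not carry over. Pictures are saved under pics/ and viewed, at most 10 in all, crops included, and the job is handed in when it is done.

```bash
mkdir -p pics; ls; cat > h.py <<'E'
import numpy as np, cv2
from cell import env
from scipy.spatial.transform import Rotation as R
def snap(name,fn=None):
    c=env.read_camera(name)
    if fn: cv2.imwrite('pics/'+fn,c['frame'][:,:,::-1])
    return c
def world(c):
    z=c['z_map'];K=c['K'];v,u=np.mgrid[:z.shape[0],:z.shape[1]]
    p=np.stack([(u-K[0,2])/K[0,0]*z,(v-K[1,2])/K[1,1]*z,z],-1)
    M=cv2.Rodrigues(np.array(c['rvec'],float))[0]
    w=(p-np.array(c['tvec']).ravel())@M
    w[z==0]=np.nan
    return w
E
python3 - <<'E'
from h import *
print(env.get_obs(),env.grip_point_offset)
for n in('top','scene'):
    c=snap(n,n+'1.png'); np.savez(n+'1.npz',w=world(c),f=c['frame']); print(n,c['K'],cv2.Rodrigues(np.array(c['rvec'],float))[0],c['tvec'])
E
```

```text
pics
{'time_s': 0.0, 'qpos': array([-65.94316506,  18.43984904,  -4.01348324,  83.17579469,
         1.29568147,  78.53951757,  -3.26209187]), 'joint_velocities': array([-0.02467578,  0.03059118,  0.06854685,  0.05003592,  0.02532099,
       -0.01300954, -0.00955385]), 'effort': array([-5.08877019e-04, -4.91285527e+01, -4.04332392e-01, -3.12533212e+01,
       -6.39488082e-02,  4.37767943e-02,  1.79904182e-04]), 'tool_pos': array([0.25642551, 0.59667985, 0.22144446]), 'tool_rot': array([-1.79890111e+02,  7.04501687e-03,  1.56749042e+02]), 'force': array([-0.39012444, -0.1314186 , -0.27360454]), 'wrist_torque': array([ 0.03017369,  0.01200062, -0.02526776]), 'grasp_force': 0.0, 'grip_width': 0.08719066915716481} 0.0187
top [[480.74008054   0.         318.10871985]
 [  0.         480.74008054 191.05497041]
 [  0.           0.           1.        ]] [[-0.00823197 -0.99992528 -0.00903713]
 [-0.99878772  0.00866055 -0.048457  ]
 [ 0.04853164  0.00862728 -0.99878439]] [0.01398927 0.53743723 1.20812806]
scene [[367.45834283   0.         323.26279478]
 [  0.         367.45834283 197.03475933]
 [  0.           0.           1.        ]] [[ 0.16913874  0.98549146 -0.01409537]
 [ 0.84327391 -0.15210343 -0.51551301]
 [-0.51017762  0.07530696 -0.85676581]] [-0.10247018 -0.40269113  1.29988372]
```

View pics/top1.png

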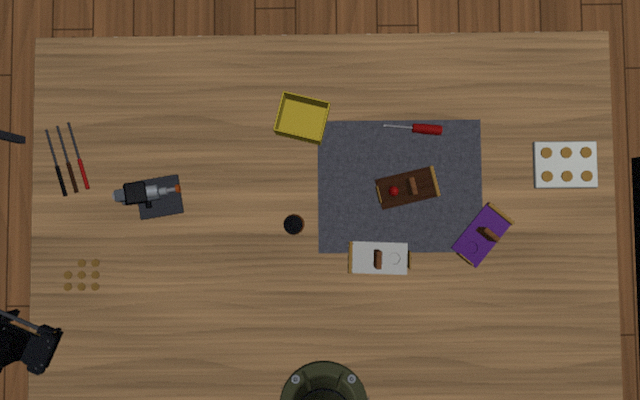

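View pics/scene1.png

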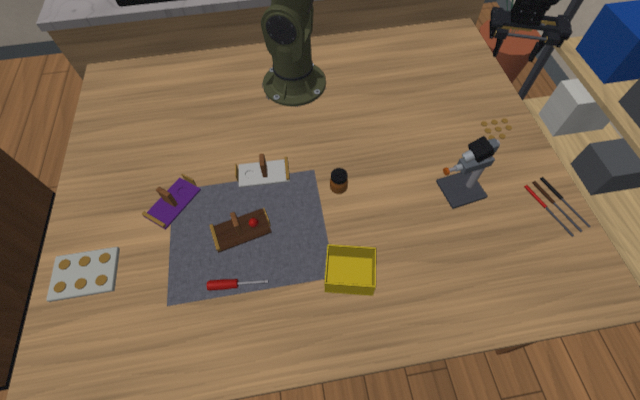

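The top view shows the dark tray at (408,187), with its handle at (413,186) and the ball at (394,191), so the nose points left (+y). The stand is at (160,195) with its orange tip at (178,188). The jar is at (293,224), the bin at (302,118) and the driver at (412,128). The white and purple trays are decoys. The scene view agrees.

```bash
python3 - <<'E'
from h import *
d=np.load('top1.npz');w=d['w'];f=d['f'].astype(int)
def box(u0,u1,v0,v1):
    m=np.zeros(f.shape[:2],bool);m[v0:v1,u0:u1]=1;return m
def rect(m,l):
    p=w[m][:,:2]; r=cv2.minAreaRect((p*1000).astype(np.float32)); print(l,m.sum(),'c',np.round(r[0],1),'size',np.round(r[1],1),'ang',round(r[2],2),'med',np.round(np.median(w[m],0),4))
z=w[...,2]
rect(box(370,445,160,215)&(z>.06),'handle')
rect(box(370,445,160,215)&(z>.004)&(z<.05),'tray')
r=f[...,0]-f[...,1]
rect(box(370,445,160,215)&(r>80)&(f[...,1]-f[...,2]<20),'ball')
rect(box(100,200,165,225)&(z>.008)&(z<.02),'base')
rect(box(100,200,165,225)&(z>.05),'standup')
rect(box(100,200,165,225)&(z>.05)&(r>70),'tip')
rect(box(270,320,200,240)&(z>.03),'jar');rect(box(270,335,85,150)&(z>.03),'bin')
d=np.load('scene1.npz');w=d['w'];f=d['f'].astype(int);z=w[...,2];r=f[...,0]-f[...,1]
rect(box(205,280,205,255)&(z>.06),'handleS')
rect(box(205,280,205,255)&(z>.004)&(z<.05),'trayS')
rect(box(430,500,130,215)&(z>.008)&(z<.02),'baseS')
rect(box(430,470,155,185)&(z>.05)&(r>70),'tipS')
rect(box(430,500,130,215)&(z>.1),'upS')
E
```

```text
handle 115 c [ 545.1 -221. ] size [43.4 14.2] ang 13.16 med [ 0.5451 -0.2202  0.07  ]
tray 1846 c [ 546.5 -217.3] size [189.4 138.3] ang 89.46 med [ 0.5431 -0.2122  0.0077]
ball 33 c [ 537.8 -182.2] size [16.3 12.8] ang 41.54 med [ 0.5378 -0.183   0.0283]
base 1084 c [529.6 448.7] size [232.9 119.9] ang 84.03 med [0.5104 0.4009 0.0143]
standup 1035 c [523.7 388. ] size [126.7  55.8] ang 88.7 med [0.5277 0.3932 0.2   ]
tip 0 c [0. 0.] size [0. 0.] ang 0.0 med [nan nan nan]
jar 330 c [453.8  71.2] size [47.6 47.2] ang 89.94 med [0.454  0.0699 0.0648]
bin 645 c [718.4  47.9] size [120.1 101.1] ang 75.44 med [0.7313 0.0523 0.0639]
handleS 92 c [ 547.1 -221.4] size [45.2 13.6] ang 12.73 med [ 0.5501 -0.2209  0.0693]
trayS 1405 c [ 533.  -206.6] size [189.  141.1] ang 88.59 med [ 0.5507 -0.2151  0.0069]
baseS 1041 c [528.9 414.2] size [101.1 110.6] ang 9.38 med [0.537  0.4076 0.0133]
tipS 3 c [542.  328.3] size [4.3 0.9] ang 9.67 med [0.5419 0.3282 0.144 ]
upS 1096 c [533.4 389.3] size [ 45.4 132.8] ang 8.16 med [0.5398 0.396  0.1829]
  return _methods._mean(a, axis=axis, dtype=dtype,
  ret = um.true_divide(
```

```bash
cat >> h.py <<'E'
def to(pos,yaw,n,pre=None,show=5):
    "suggest rows from measured pose to pos/yaw (tool down), n rows"
    o=env.get_obs(); p=np.array(o['tool_pos']); q=R.from_euler('xyz',o['tool_rot'],degrees=True)
    g=R.from_euler('xyz',[180,0,yaw],degrees=True); rv=(q.inv()*g).as_rotvec()
    d=(np.array(pos)-p)/n; T=[]
    for i in range(min(n,show)):
        T.append(np.round((q*R.from_rotvec(rv*i/n)).inv().apply(d)/.08,3).tolist())
    print('t',o['time_s'],'at',p.round(4),np.round(o['tool_rot'],2),'F',np.round(o['force'],1),'w',o['grip_width'],o['grasp_force'])
    print('trans',T,'turn',np.round(rv/n/np.pi,4))
E
python3 -c "
from h import *
to([.42,.2,.30],90,8,show=8)"
```

```text
t 0.1 at [0.2565 0.5967 0.2216] [-1.7990e+02  1.0000e-02  1.5675e+02] F [-0.2  0.5 -0.3] w 0.08706916859984591 0.0
trans [[-0.479, -0.469, -0.122], [-0.542, -0.394, -0.122], [-0.594, -0.311, -0.122], [-0.633, -0.222, -0.122], [-0.658, -0.128, -0.122], [-0.67, -0.031, -0.122], [-0.667, 0.067, -0.122], [-0.65, 0.163, -0.122]] turn [-0.0001  0.      0.0464]
```

```bash
python3 -m creep '{"translation":[[-0.48,-0.47,-0.12],[-0.54,-0.39,-0.12],[-0.59,-0.31,-0.12],[-0.63,-0.22,-0.12],[-0.66,-0.13,-0.12]],"turn":[[0,0,0.046],[0,0,0.046],[0,0,0.046],[0,0,0.046],[0,0,0.046]],"grip":[1,1,1,1,1]}' 
python3 -m creep '{"translation":[[-0.67,-0.03,-0.12],[-0.67,0.07,-0.12],[-0.65,0.16,-0.12]],"turn":[[0,0,0.046],[0,0,0.046],[0,0,0.046]],"grip":[1,1,1]}' 
python3 -c "
from h import *
to([.546,-.221,.22],13,9,show=9)"
```

```text
time_s: 0.72
tool_pos: [0.3594, 0.3482, 0.2705]
tool_rot: [-180.0, 0.0, 115.1]
force: [0.2, 0.0, 0.2]
grip_width: 0.0871
grasp_force: 0.0
time_s: 1.1
tool_pos: [0.4218, 0.1997, 0.2994]
tool_rot: [-180.0, -0.0, 90.2]
force: [0.9, 0.7, 0.1]
grip_width: 0.0874
grasp_force: 0.0
t 1.1 at [0.4218 0.1997 0.2994] [-179.99   -0.     90.24] F [0.9 0.7 0.1] w 0.08744584084819788 0.0
trans [[-0.585, 0.17, 0.11], [-0.553, 0.255, 0.11], [-0.509, 0.335, 0.11], [-0.453, 0.407, 0.11], [-0.387, 0.47, 0.11], [-0.313, 0.523, 0.11], [-0.231, 0.564, 0.11], [-0.145, 0.592, 0.11], [-0.055, 0.607, 0.11]] turn [-0.      0.      0.0477]
```

```bash
python3 -m creep '{"translation":[[-0.585,0.17,0.11],[-0.553,0.255,0.11],[-0.509,0.335,0.11],[-0.453,0.407,0.11],[-0.387,0.47,0.11]],"turn":[[0,0,0.0477],[0,0,0.0477],[0,0,0.0477],[0,0,0.0477],[0,0,0.0477]],"grip":[1,1,1,1,1]}' 
python3 -m creep '{"translation":[[-0.313,0.523,0.11],[-0.231,0.564,0.11],[-0.145,0.592,0.11],[-0.055,0.607,0.11],[0,0,0]],"turn":[[0,0,0.0477],[0,0,0.0477],[0,0,0.0477],[0,0,0.0477],[0,0,0]],"grip":[0.5,0.5,0.5,0.5,0.5]}' 
python3 - <<'E'
from h import *
c=snap('wrist','w1.png');w=world(c);f=c['frame'].astype(int)
np.savez('w1.npz',w=w,f=f)
near=(abs(w[...,0]-.546)<.06)&(abs(w[...,1]+.221)<.05)
m=near&(w[...,2]>.06)&(w[...,2]<.08)
p=w[m];r=cv2.minAreaRect((p[:,:2]*1000).astype(np.float32));print(m.sum(),r,np.median(p,0))
print(env.get_obs()['tool_pos'],env.get_obs()['tool_rot'],env.get_obs()['grip_width'])
E
```

```text
time_s: 1.72
tool_pos: [0.4916, -0.0332, 0.2549]
tool_rot: [-180.0, -0.0, 47.3]
force: [0.8, 0.5, -0.5]
grip_width: 0.0868
grasp_force: 0.0
time_s: 2.35
tool_pos: [0.546, -0.2232, 0.2187]
tool_rot: [179.9, 0.2, 12.8]
force: [0.4, 1.4, -0.4]
grip_width: 0.0473
grasp_force: 0.0
650 ((546.20654296875, -221.5908203125), (43.71072769165039, 13.64604377746582), 13.903298377990723) [ 0.54685049 -0.22131373  0.06966152]
[ 0.54654471 -0.22044058  0.21906629] [1.79983450e+02 1.54355355e-01 1.30530554e+01] 0.04527552437616251
```

View pics/w1.png

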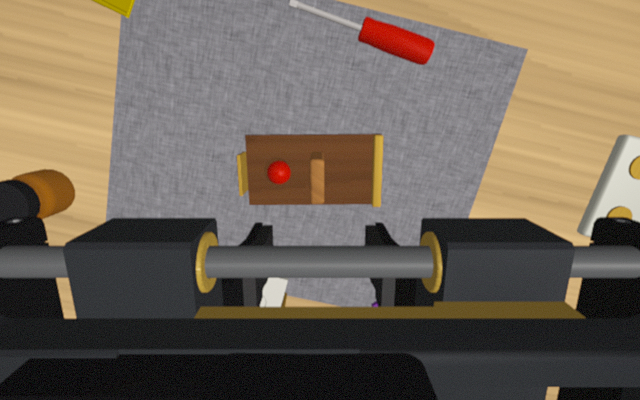

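The wrist view has the handle at (317,180), the ball in its pocket at (278,172) and the nose plate at (242,172). The handle is at (0.5465,-0.2215) at about 13.5°, which agrees with the earlier measurements. I'll go down and grip.

```bash
python3 -m creep '{"translation":[[0,0.014,0.5],[0,0,0.5],[0,0,0.5],[0,0,0.45],[0,0,0.3]],"turn":[[0,0,-0.003],[0,0,0],[0,0,0],[0,0,0],[0,0,0]],"grip":[0.4,0.4,0.4,0.4,0.4]}' 30
python3 -m creep '{"translation":[[0,0,0.02],[0,0,0],[0,0,0],[0,0,0],[0,0,0]],"turn":[[0,0,0],[0,0,0],[0,0,0],[0,0,0],[0,0,0]],"grip":[0.4,0,0,0,0]}' 30
python3 -c "
from h import *
to([.5465,-.2215,.0375],13.5,1)"
```

```text
time_s: 3.02
tool_pos: [0.5472, -0.217, 0.0384]
tool_rot: [-179.9, 0.1, 14.0]
force: [0.6, 0.3, -0.1]
grip_width: 0.035
grasp_force: 0.0
time_s: 3.65
tool_pos: [0.5488, -0.2202, 0.0398]
tool_rot: [179.9, -0.1, 13.8]
force: [-0.0, -0.2, 5.3]
grip_width: 0.014
grasp_force: 30.0
t 3.65 at [ 0.5488 -0.2202  0.0398] [ 1.7994e+02 -1.3000e-01  1.3760e+01] F [-0.  -0.2  5.3] w 0.013963090427103607 29.989224448800087
trans [[-0.032, 0.009, 0.029]] turn [ 0.0003 -0.0007  0.0015]
```

```bash
python3 -m creep '{"translation":[[0,0,-0.03],[0,0,-0.08],[0,0,-0.13],[0,0,-0.2],[0,0,-0.22]],"turn":[[0,0,0],[0,0,0],[0,0,0],[0,0,0],[0,0,0]],"grip":[0,0,0,0,0]}' 45
python3 -m creep '{"translation":[[0,0,-0.22],[0,0,-0.22],[0,0,-0.17],[0,0,-0.12],[0,0,-0.05]],"turn":[[0,0,0],[0,0,0],[0,0,0],[0,0,0],[0,0,0]],"grip":[0,0,0,0,0]}' 45
python3 - <<'E'
from h import *
c=snap('wrist','w2.png');np.savez('w2.npz',w=world(c),f=c['frame'])
# stand frame: origin (.5313,.3994), x dir 99.4deg; TCP goal 30 mm short of a tip at -105
a=np.radians(99.4);e=np.array([np.cos(a),np.sin(a)])
g=np.array([.5313,.3994])+e*(-.105-.083-.03)
print(g);to([*g,.155],9.4,14,show=14)
E
```

```text
time_s: 4.28
tool_pos: [0.5479, -0.2198, 0.0928]
tool_rot: [180.0, -0.0, 13.8]
force: [0.5, 0.6, -1.9]
grip_width: 0.0137
grasp_force: 45.0
time_s: 4.9
tool_pos: [0.5479, -0.2197, 0.1543]
tool_rot: [180.0, -0.0, 13.8]
force: [0.4, 0.3, -2.7]
grip_width: 0.0135
grasp_force: 45.0
[0.56690506 0.18432727]
t 4.95 at [ 0.5479 -0.2198  0.1544] [ 1.7999e+02 -3.0000e-02  1.3780e+01] F [ 1.1 -0.7 -1.3] w 0.013632975460759205 44.990231255069375
trans [[0.102, -0.346, -0.001], [0.1, -0.347, -0.001], [0.099, -0.347, -0.001], [0.097, -0.348, -0.001], [0.095, -0.349, -0.001], [0.093, -0.349, -0.001], [0.091, -0.35, -0.001], [0.089, -0.35, -0.001], [0.087, -0.351, -0.001], [0.085, -0.351, -0.001], [0.083, -0.351, -0.001], [0.081, -0.352, -0.001], [0.079, -0.352, -0.001], [0.078, -0.353, -0.001]] turn [ 0.     -0.      0.0017]
```

View pics/w2.png

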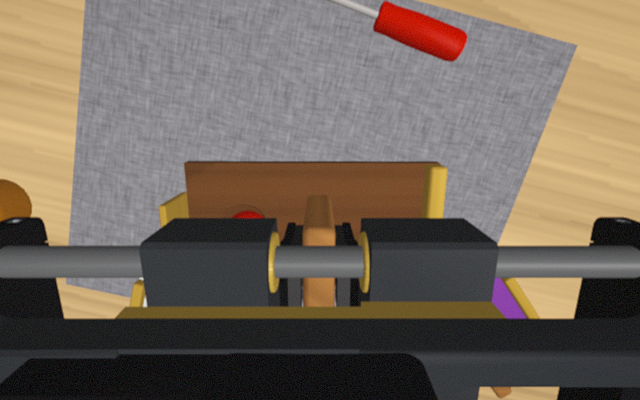

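The tray is lifted and level. The handle is between the pads at (317,250), and the ball still shows in its pocket at (248,215). Next is a smooth carry.

```bash
python3 -m creep '{"translation":[[0.01,-0.04,0],[0.02,-0.09,0],[0.04,-0.14,0],[0.05,-0.19,0],[0.06,-0.24,0]],"turn":[[0,0,0.0012],[0,0,0.0012],[0,0,0.0012],[0,0,0.0012],[0,0,0.0012]],"grip":[0,0,0,0,0]}' 45
python3 -m creep '{"translation":[[0.07,-0.27,0],[0.07,-0.27,0],[0.07,-0.27,0],[0.07,-0.27,0],[0.07,-0.27,0]],"turn":[[0,0,0.0012],[0,0,0.0012],[0,0,0.0012],[0,0,0.0012],[0,0,0.0012]],"grip":[0,0,0,0,0]}' 45
python3 -m creep '{"translation":[[0.07,-0.27,0],[0.07,-0.27,0],[0.07,-0.27,0],[0.07,-0.27,0],[0.07,-0.27,0]],"turn":[[0,0,0.0012],[0,0,0.0012],[0,0,0.0012],[0,0,0.0012],[0,0,0.0012]],"grip":[0,0,0,0,0]}' 45
python3 -m creep '{"translation":[[0.06,-0.24,0],[0.05,-0.19,0],[0.04,-0.14,0],[0.02,-0.09,0],[0.01,-0.04,0]],"turn":[[0,0,0.0012],[0,0,0.0012],[0,0,0.0012],[0,0,0.0012],[0,0,0]],"grip":[0,0,0,0,0]}' 45
python3 - <<'E'
from h import *
for n in('wrist','scene','top'):
    c=snap(n,n+'3.png');np.savez(n+'3.npz',w=world(c),f=c['frame'])
a=np.radians(99.4);e=np.array([np.cos(a),np.sin(a)])
g=np.array([.5313,.3994])+e*(-.105-.083-.03)
to([*g,.155],9.4,3)
s=cv2.imread('pics/scene3.png')[100:250,300:540];t=cv2.imread('pics/top3.png')[130:250,90:330]
cv2.imwrite('pics/c3.png',np.vstack([cv2.resize(s,(560,350)),cv2.resize(t,(500,250))[:,:500].copy() if 0 else cv2.resize(t,(560,250))]))
E
```

```text
time_s: 5.58
tool_pos: [0.549, -0.1605, 0.1537]
tool_rot: [-180.0, -0.0, 12.7]
force: [1.2, -0.0, -1.5]
grip_width: 0.0136
grasp_force: 45.0
time_s: 6.2
tool_pos: [0.5533, -0.0483, 0.1538]
tool_rot: [-180.0, -0.0, 11.7]
force: [-0.1, 0.2, -2.9]
grip_width: 0.0137
grasp_force: 45.0
time_s: 6.82
tool_pos: [0.5595, 0.063, 0.1538]
tool_rot: [-180.0, -0.0, 10.6]
force: [-0.1, -0.6, -2.4]
grip_width: 0.0138
grasp_force: 45.0
time_s: 7.45
tool_pos: [0.5642, 0.1186, 0.1537]
tool_rot: [180.0, 0.0, 9.7]
force: [-0.0, 0.3, -2.7]
grip_width: 0.0137
grasp_force: 45.0
t 7.6 at [0.5642 0.1181 0.1538] [179.98   0.     9.63] F [-0.3 -0.8 -1.5] w 0.013709032085852117 44.990349635481834
trans [[0.057, -0.27, -0.005], [0.057, -0.27, -0.005], [0.057, -0.27, -0.005]] turn [0.     0.     0.0004]
```

View pics/wrist3.png

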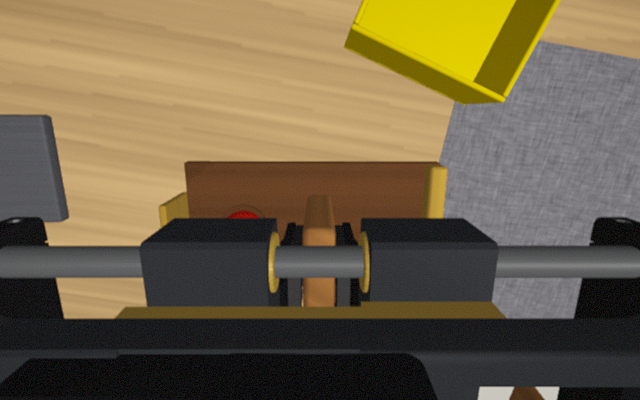

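View pics/c3.png

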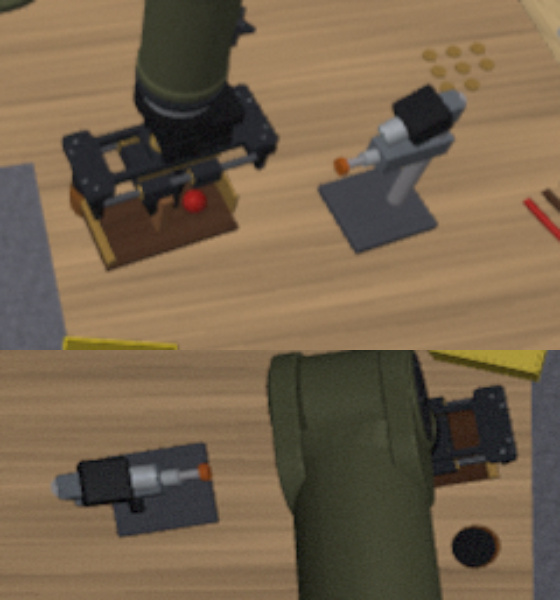

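The wrist view shows the tray level with the ball in its pocket (245,215). The crops show the orange tip at (343,165) in the scene part and (205,472) in the top part, straight ahead of the nose and with a clear path. Next I'll measure the tip, the stand yaw and the held tray.

```bash
python3 - <<'E'
from h import *
for n,(u0,u1,v0,v1) in {'top':(100,200,165,225),'scene':(430,510,130,215)}.items():
    d=np.load(n+'3.npz');w=d['w'];f=d['f'];z=w[...,2]
    b=np.zeros(z.shape,bool);b[v0:v1,u0:u1]=1
    m=b&(z>.008)&(z<.02)
    m=cv2.morphologyEx(m.astype(np.uint8),cv2.MORPH_OPEN,np.ones((5,5)))>0
    r=cv2.minAreaRect((w[m][:,:2]*1000).astype(np.float32));print(n,'base',m.sum(),r)
    h=cv2.cvtColor(f,cv2.COLOR_RGB2HSV).astype(int);b[:]=0;b[v0:v1,u0:u1]=1
    m=b&((h[...,0]<14))&(h[...,1]>165)&(h[...,2]>90)
    vv,uu=np.nonzero(m);print('tip px',m.sum(),uu.mean(),vv.mean(),'u',uu.min(),uu.max(),'v',vv.min(),vv.max())
    p=w[m];p=p[(p[:,2]>.1)];print('tip w',len(p),np.round(np.nanmin(p,0),4),np.round(np.nanmax(p,0),4),np.round(np.nanmedian(p,0),4))
    c=env.read_camera(n); M=cv2.Rodrigues(np.array(c['rvec'],float))[0];t=np.array(c['tvec']).ravel()
    ray=M.T@np.array([(uu.mean()-c['K'][0,2])/c['K'][0,0],(vv.mean()-c['K'][1,2])/c['K'][1,1],1]);o=-M.T@t
    print('tip at z=.135:',o+ray*(.135-o[2])/ray[2])
    # standing-up parts: arm axis
    m=b&(z>.12)&(z<.16)
# tray by wrist and scene
for n in('wrist','scene'):
    d=np.load(n+'3.npz');w=d['w'];f=d['f'];z=w[...,2]
    m=(abs(w[...,0]-.56)<.09)&(abs(w[...,1]-.12)<.13)&(z>.11)&(z<.13)
    m=cv2.morphologyEx(m.astype(np.uint8),cv2.MORPH_OPEN,np.ones((3,3)))>0
    p=w[m];r=cv2.minAreaRect((p[:,:2]*1000).astype(np.float32));
    A=np.c_[p[:,:2]-p[:,:2].mean(0),np.ones(len(p))];s=np.linalg.lstsq(A,p[:,2],rcond=None)[0]
    print(n,'deck',m.sum(),r,'slope',s, p[:,:2].mean(0))
    h=cv2.cvtColor(f,cv2.COLOR_RGB2HSV).astype(int)
    k=(abs(w[...,0]-.56)<.09)&(w[...,1]>.17)&(w[...,1]<.23)&(h[...,0]>14)&(h[...,0]<30)&(h[...,1]>120)&(z>.1)&(z<.17)
    if k.sum():print('nose plate',k.sum(),np.round(w[k].min(0),4),np.round(w[k].max(0),4))
E
```

```text
top base 950 ((526.146484375, 415.07562255859375), (100.50737762451172, 110.40035247802734), 8.93921947479248)
tip px 30 177.53333333333333 188.13333333333333 u 175 180 v 185 191
tip w 29 [0.5341 0.3248 0.1327] [0.548  0.3339 0.1475] [0.5408 0.3285 0.1435]
tip at z=.135: [0.54111529 0.33069918 0.135     ]
scene base 980 ((529.894775390625, 414.47967529296875), (101.51036834716797, 109.3609848022461), 8.000091552734375)
tip px 31 445.64516129032256 170.70967741935485 u 443 448 v 168 174
tip w 31 [0.5329 0.3237 0.1295] [0.5518 0.3315 0.1455] [0.5422 0.3262 0.1397]
tip at z=.135: [0.54004545 0.32868688 0.135     ]
wrist deck 13734 ((575.3257446289062, 126.44511413574219), (48.79188919067383, 153.54550170898438), 9.578972816467285) slope [-0.01445373 -0.00339806  0.11992689] [0.5826523  0.12970588]
nose plate 844 [0.5537 0.17   0.1144] [0.5925 0.2035 0.1503]
scene deck 1068 ((566.0885620117188, 124.89422607421875), (72.06271362304688, 154.56935119628906), 10.057747840881348) slope [-0.01804037  0.0008178   0.12026587] [0.57509384 0.12535168]
nose plate 84 [0.5308 0.1721 0.1165] [0.5915 0.2019 0.152 ]
```

```bash
python3 -m creep '{"translation":[[0.01,-0.04,-0.01],[0.02,-0.09,-0.01],[0.02,-0.13,0],[0.02,-0.15,0],[0.02,-0.15,0]],"turn":[[0,0,0.001],[0,0,0.001],[0,0,0.001],[0,0,0.001],[0,0,0]],"grip":[0,0,0,0,0]}' 45
python3 -m creep '{"translation":[[0.02,-0.15,0],[0.02,-0.12,0],[0.015,-0.09,0],[0,-0.05,0],[0,-0.03,0]],"turn":[[0,0,0],[0,0,0],[0,0,0],[0,0,0],[0,0,0]],"grip":[0,0,0,0,0]}' 45
python3 - <<'E'
from h import *
o=env.get_obs();print(o['force'],o['tool_pos']@np.r_[-.153,.988,0],o['tool_pos']@np.r_[.988,.153,0])
S=[]
for n,(u0,u1,v0,v1) in {'top':(120,220,150,220),'scene':(370,500,120,215)}.items():
    c=snap(n);S.append(cv2.resize(c['frame'][v0:v1,u0:u1,::-1],(560,int(560*(v1-v0)/(u1-u0))),interpolation=cv2.INTER_CUBIC)[:300 if n=='top' else 400])
I=np.vstack(S);print(I.shape);cv2.imwrite('pics/c4.png',cv2.resize(I,(480,int(480*I.shape[0]/560))))
E
```

```text
time_s: 8.32
tool_pos: [0.5639, 0.1654, 0.1553]
tool_rot: [-180.0, 0.0, 9.0]
force: [-0.3, -0.4, -1.4]
grip_width: 0.0136
grasp_force: 45.0
time_s: 8.95
tool_pos: [0.5629, 0.1994, 0.1554]
tool_rot: [180.0, -0.0, 8.9]
force: [0.7, 0.1, -2.2]
grip_width: 0.0139
grasp_force: 45.0
[ 0.69412876  0.0617385  -2.17687264] 0.11087099138196643 0.5866904177704974
(700, 560, 3)
```

View pics/c4.png

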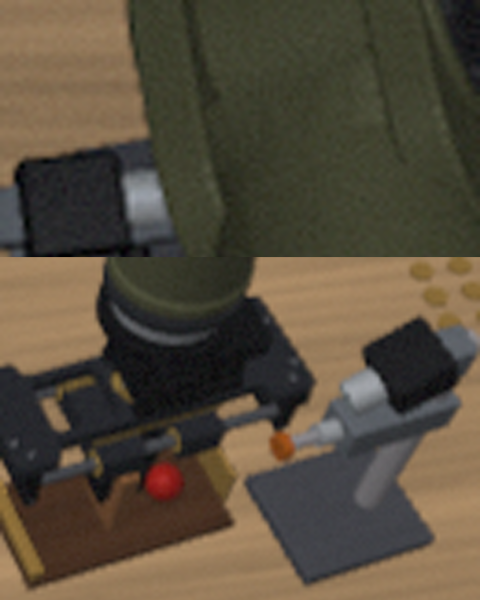

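The scene crop shows the nose plate at (230,475) facing the tip at (280,445), with a gap of about 40 mm and the ball in its pocket. I'll close in and then feel for the stop.

```bash
Z='{"translation":[[0,-0.05,0],[0,-0.1,0],[0,-0.1,0],[0,-0.07,0],[0,-0.04,0]],"turn":[[0,0,0],[0,0,0],[0,0,0],[0,0,0],[0,0,0]],"grip":[0,0,0,0,0]}'; :
python3 -m creep '{"translation":[[0,-0.05,0],[0,-0.1,0],[0,-0.1,0],[0,-0.07,0],[0,-0.04,0]],"turn":[[0,0,0],[0,0,0],[0,0,0],[0,0,0],[0,0,0]],"grip":[0,0,0,0,0]}' 45
python3 -m creep '{"translation":[[0,-0.02,0],[0,-0.02,0],[0,-0.02,0],[0,0,0],[0,0,0]],"turn":[[0,0,0],[0,0,0],[0,0,0],[0,0,0],[0,0,0]],"grip":[0,0,0,0,0]}' 45
```

```text
time_s: 9.68
tool_pos: [0.5583, 0.2286, 0.1553]
tool_rot: [-180.0, -0.0, 9.0]
force: [0.9, 0.7, -2.3]
grip_width: 0.0139
grasp_force: 45.0
time_s: 10.3
tool_pos: [0.5577, 0.2325, 0.1554]
tool_rot: [180.0, -0.0, 8.9]
force: [0.4, 0.1, -1.0]
grip_width: 0.0137
grasp_force: 45.0
```

```bash

python3 -m creep '{"translation":[[0,-0.025,0],[0,-0.025,0],[0,0,0],[0,0,0]],"turn":[[0,0,0],[0,0,0],[0,0,0],[0,0,0]],"grip":[0,0,0,0]}' 45 | grep -E 'pos|force:'
python3 -m creep '{"translation":[[0,-0.025,0],[0,-0.025,0],[0,0,0],[0,0,0]],"turn":[[0,0,0],[0,0,0],[0,0,0],[0,0,0]],"grip":[0,0,0,0]}' 45| grep -E 'pos|force:'
python3 -m creep '{"translation":[[0,-0.025,0],[0,-0.025,0],[0,0,0],[0,0,0]],"turn":[[0,0,0],[0,0,0],[0,0,0],[0,0,0]],"grip":[0,0,0,0]}' 45| grep -E 'pos|force:'
```

```text
tool_pos: [0.5571, 0.2366, 0.1554]
force: [0.2, 0.7, -2.6]
grasp_force: 45.0
tool_pos: [0.5565, 0.2406, 0.1554]
force: [-0.5, -0.2, -2.3]
grasp_force: 45.0
tool_pos: [0.556, 0.2439, 0.1554]
force: [0.7, -2.6, -2.3]
grasp_force: 45.0
```

```bash

python3 -m creep '{"translation":[[0,-0.025,0],[0,-0.025,0],[0,0,0],[0,0,0]],"turn":[[0,0,0],[0,0,0],[0,0,0],[0,0,0]],"grip":[0,0,0,0]}' 45 | grep -E 'pos|force:'
python3 -m creep '{"translation":[[0,-0.025,0],[0,-0.025,0],[0,0,0],[0,0,0]],"turn":[[0,0,0],[0,0,0],[0,0,0],[0,0,0]],"grip":[0,0,0,0]}' 45| grep -E 'pos|force:'
python3 - <<'E'
from h import *
S=[];P=[]
for i in range(8):
    c=snap('scene' if i else 'wrist','w5.png' if i==0 else None);o=env.get_obs();S.append(o['force']);P.append(o['tool_pos'])
print(np.mean(S,0),np.std(S,0),np.mean(P,0),o['tool_rot'])
w=world(c);z=w[...,2];f=c['frame'];h=cv2.cvtColor(f,cv2.COLOR_RGB2HSV).astype(int)
b=np.zeros(z.shape,bool);b[120:215,370:500]=1
m=b&(h[...,0]<14)&(h[...,1]>165)&(h[...,2]>90)&(w[...,1]>.29)
if m.sum():print('tip',m.sum(),np.median(w[m],0))
cv2.imwrite('pics/c5.png',np.vstack([cv2.resize(f[110:215,360:500,::-1],(480,360),interpolation=cv2.INTER_CUBIC),cv2.resize(cv2.imread('pics/w5.png')[100:350],(480,187))]))
E
```

```text
tool_pos: [0.5553, 0.2481, 0.1554]
force: [0.2, -3.3, -1.3]
grasp_force: 45.0
tool_pos: [0.5547, 0.2521, 0.1554]
force: [0.7, -4.2, -1.5]
grasp_force: 45.0
[ 0.60690024 -4.34350591 -1.03644535] [0.4605271  0.1857074  0.38880821] [0.55465673 0.25225788 0.15538654] [ 1.79996519e+02 -8.84874738e-03  8.94908216e+00]
tip 35 [0.5476849  0.29497236 0.14145883]
```

View pics/c5.png

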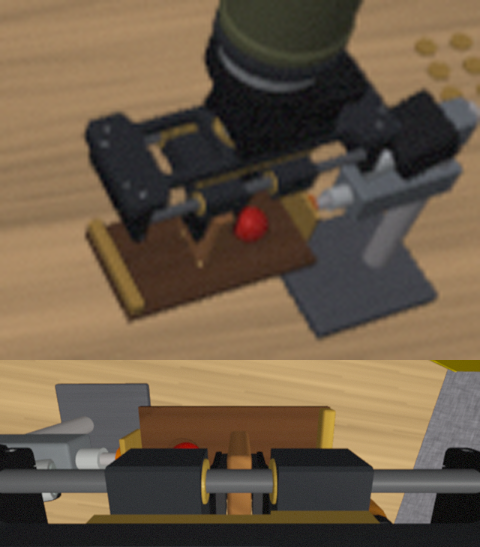

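The scene crop shows the nose plate on the orange tip at (308,200), with the tray level and the ball in its pocket (250,222). The wrist crop agrees. The steady force of 4.3 N and about 9 mm of travel since contact put the stop about half way in.

```bash
python3 -c "
from cell import env
print(env.sign_off())"
```

```text
the job is handed in; nothing more can be done
None
```

I handed the job in with the tray held level in the air and its nose plate on the stop, pressed in about half way (4.3 N, roughly 8–9 mm); the last picture shows the ball still in its pocket, but the hand-in returned no verdict.

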